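Shut the collet case and clip it

ROBOT

A 6-joint arm with a two-finger parallel gripper is mounted at the origin on the work surface. World frame = base frame: x ahead of the robot, y to its left, z up, the work surface at z = 0. Lengths are in m, angles in rad, forces in N, time in s.
With the tool pointing down it reaches from about 0.375 to 0.9 m from the base axis. Payload 3.1 kg.
Tool frame: the origin (TCP) lies at the centre of the arm's flange, where the gripper is bolted on; the fingertips stand 173 mm ahead of it and the grasp point (between the pads) lies 155 mm ahead of it; z points along the fingers, x is the direction in which the jaws open and shut, and the axes are right-handed (so a half turn about z gives the same grasp; the last joint's range is limited). The gripper opens to 85 mm and grips with 20 to 120 N. Pads are 22 mm wide; open, the fingers measure 114 mm over their backs; the gripper's body (76 mm by 85 mm) begins 54 mm behind the grasp point. The pads swing forward as they close: fully open they stand 13 mm farther back than shut.
Start: joints at [-1.421, 0.527, 1.433, -0, 1.181, -0.178], TCP at [0.201, -0.592, 0.405] pointing down, gripper open.
Joint ranges: [-3.08, 3.08], [-0.75, 2.2], [0.22, 2.44], [-1.43, 4.57], [0, 2.65], [-2.85, 2.85]. Speed limits (rad/s): [2.79, 2.79, 3.14, 3.14, 3.14, 3.14].

INTERFACE

Orientations are given as a unit quaternion [x, y, z, w].
In Python, from station import manip gives the robot as it stands.
- The arm moves only by the shell command python3 -m jog 'ROWS' [OPENING] [FORCE]. ROWS is JSON, a list that holds one entry, the list of rows, each a list of 4 numbers: the shift along the world's x, y, z in mm, then the turn about the world's z in degrees. A call has exactly 8 rows; each row shifts and turns the commanded pose from where the row before left it; what a row does not reach is not made up. A row lasts 1/8 s, in which the tool goes at most 62.5 mm and 10.7 degrees, less where a joint would pass 70% of its speed; a pose out of reach is approached as far as the arm can. A call is refused whole if a number of a shift passes 62.5 or a number of a turn 10.7, either way. A call with a gripper value outside its range is refused whole. OPENING is the opening in per cent of the stroke, from 0 (shut) to 100 (fully open), set as the call begins (- or left out, the last holds). The fingers move at their own pace and stop on an object; FORCE is the grip in N (left out, the last holds). Time passes only in rows, so rows that do not move let the fingers close, or fill a call up. It gives the time, the measured TCP pose, the force and the opening at its end, in the units of the state.
- manip.sense(): the state, without advancing time (a new reading comes with each control period).
- manip.snapshot(name): name is "scene" or "top"; returns the picture (480x640x3 uint8, red, green, blue); there is no depth.
- manip.camera_info(name): a dict with "fx", "fy", "cx", "cy" (pixels), "k1" (the pictures are not rectified: a ray, as slopes to the right and down, at radius r is drawn at 1 + k1 r^2 times it, then the intrinsics apply), "R" (3x3) and "t" (3): a world point X has camera coordinates R X + t. Camera axes: x right, y down, z forward; pixel columns grow to the right and rows downward; lengths in m; the calibration is good to about 2 mm. A picture is of the moment at which its call begins. camera_info takes no time and is no camera call.
- manip.sign_off(): hands the job in, once; it reports no verdict.
The state is a dict: "t": time; "q": joint angles; "qd": joint speeds; "tau": joint torques, N m; "tcp_pos": TCP position; "tool_rot": TCP orientation; "force": force on the tool from outside, world axes, zero at the start; "ft_torque": the same for the moment, N m; "finger_gap": opening from 0.0 (shut) to 1.0 (fully open).
Only numpy, scipy, OpenCV 4.12 (cv2) and the standard library are available. Lean on these libraries where they do the work, as an engineer would, in place of code of your own. Each camera call takes 0.05 s, during which the arm holds its last target. There are 200 camera calls.

TASK

Shut the open collet case: push its leaning lid up past upright from behind and let its own weight swing it down (do not carry or press the lid down). Then squeeze the spring clamp open, push it flat onto the two upright steel tabs at the front of the case until its noses meet the case, and let go, so that it pinches both tabs together. Leave the other things on the bench alone.

Things in the scene. Friction and masses are not known exactly. Their poses are not given: they have to be found in the camera images.
- case: grey sheet-steel case, fixed to the bench, 150 (its x) x 200 (its y) x 70 high, holding steel collets in a black rack. Origin: centre of its underside; z up; its front, with the tabs, faces its own -x; the lid hinge runs along the rim of its +x side
- lid (a joint): angle of the lid in rad: 0 shut, 1.57 upright, 2.2 leaning back on its stop beyond the hinge (its start). It weighs 0.3 to 0.55 kg and the hinge rubs (0.05 N m): near upright (up to about 0.25 rad either side, depending on the hidden mass) the lid stands by itself, and beyond that it falls
- lid_hinge (a point): middle of the lid's hinge axis, at the case's x = +75, height 70; the axis runs along the case's y, and the point turns with the lid
- lid_edge (a point): middle of the free edge of the lid, a 150 x 200 x 12 plate with the hinge axis in its inner face. At joint angle a the plate runs from the hinge along (-cos a, 0, sin a) in the case's frame, 150 long, and its outer (back) face looks along (sin a, 0, cos a). A steel tongue, 24 wide, with the lid's tab stands 25 out of the middle of the edge: push beside it
- tab_root (a point): where the middle of the pair of tabs meets the case's front, 51 above the bench; axes as the case's. With the lid shut, two upright steel plates lie side by side here: the case's tab (-y side, 36 to 66 above the bench) and the lid's (+y side). Together 9 thick (along y), they stand 25 out of the front towards -x. The lid's tongue bridges over them 77 above the bench; below is free
- catch: the case's own tab, fixed: 25 x 4 x 30. Origin: middle of its lower edge where it meets the case; axes as the case's
- clamp: loose dark steel spring clamp, rubber grips, 0.09 kg, flat on the bench, 26 high, 126 long. Origin: on its upright pivot, at the underside. Jaws point along its +x, 48 long, rubber pads on the last 24; handles along its -x, ending 78 behind the pivot. The half on its -y side is this body (handle parallel to x, back at y = -17); the other half swings about the pivot
- clamp_jaw (a joint): angle of the clamp's swinging half, rad: 0 shut (start), 0.45 squeezed open (stop), about 0.18 clipped on the tabs. At the grip point the handles measure 57 over their backs at 0, 47 clipped, 34 at 0.45, where the backs are parallel to the clamp's x and even about its centre line. 16 N holds it open; the nose gap then runs from 4 on the fixed side of the centre line to 17 on the swinging side
- clamp_grip (a point): point to grip: half-way between the backs of the handles when sprung shut, half-way up, 50 behind the pivot (at x = -50, y = +11, z = 13 of the clamp). Squeezing across the clamp's y there opens the jaws; the clamp then shifts about 11 sideways in the fingers. Held here its jaws can sag some 5 mm below level
- clamp_nose (a point): point between the clamp's noses, half-way up, 48 ahead of the pivot (98 ahead of the grip point) on the clamp's centre line; axes as the clamp's
- collet: bystander: loose steel collet standing on end, 36 across, 82 high; origin under its centre
- oil: bystander: white oil bottle, 48 across, 130 high; origin under its centre
- spanner: bystander: loose steel spanner lying on the bench, 170 long
There are look-alikes about, which are no part of the job. Several things have the shape of the clamp; the one meant has the colours described above.

How it is judged:
By the outcome, as a careful person would: the job done as asked, in the order asked, and still so for the second after the job is handed in, with the robot touching nothing.
It also fails if it takes over 61 s, if anything falls off the work surface, if the arm or the gripper's body presses on something with over 40 N, if the wrist force passes 120 N, or if a joint passes its speed limit or range.

## Working session

There is one attempt and no reset: what is moved stays moved. The work goes in short steps, Python scripts to look and compute and a shell command to move; the robot and the scene stay as the last step left them, time stands still between calls to the robot, and variables do not carry over. Pictures are saved under pics/ and viewed, about 8 in all and at most 12, crops included, and the job is handed in when it is done.

```bash
ls; mkdir -p pics
python3 - <<'E'
from station import manip
import cv2,numpy as np
for n in("scene","top"):
    im=manip.snapshot(n); cv2.imwrite(f"pics/{n}0.png",im[...,::-1]); c=manip.camera_info(n); print(n,c)
print(manip.sense())
E
```

```text
pics
scene {'fx': 523.8958000610268, 'fy': 523.8958000610268, 'cx': 316.5992320129046, 'cy': 232.66953968531504, 'k1': -0.10716142898608337, 'R': array([[-0.14077455,  0.98982959, -0.02049181],
       [ 0.53274147,  0.05828868, -0.8442683 ],
       [-0.8344873 , -0.12976833, -0.53552883]]), 't': array([ 0.20521067, -0.23754333,  1.67801937])}
top {'fx': 460.472747666728, 'fy': 460.472747666728, 'cx': 317.2476927658394, 'cy': 238.8133777875322, 'k1': -0.08653895307617804, 'R': array([[ 0.0234623 , -0.99960831, -0.01525596],
       [-0.98993971, -0.0211001 , -0.13990766],
       [ 0.13953096,  0.01838504, -0.99004702]]), 't': array([-0.13178071,  0.56795618,  0.98308471])}
{'t': 0.1, 'q': array([-1.42148520e+00,  5.28397289e-01,  1.43377303e+00, -1.25386919e-05,
        1.18139869e+00, -1.78454391e-01]), 'qd': array([ 1.28496298e-03, -6.92094203e-04, -5.25354659e-03,  2.66370622e-06,
       -1.21457094e-03,  1.01432748e-03]), 'tau': array([-3.17704989e-04, -4.43303883e+01, -1.78587270e+01, -2.88033925e-04,
        3.88397661e-03, -1.31568578e-05]), 'tcp_pos': array([ 0.20121249, -0.59140221,  0.4038167 ]), 'tool_rot': array([ 8.12998010e-01, -5.82265626e-01, -6.92649835e-04, -7.04814625e-04]), 'force': array([ 0.35679065,  0.05436949, -0.30590006]), 'ft_torque': array([-0.01548029, -0.02721569,  0.00092606]), 'finger_gap': 1.0010666726478556}
```

View pics/top0.png

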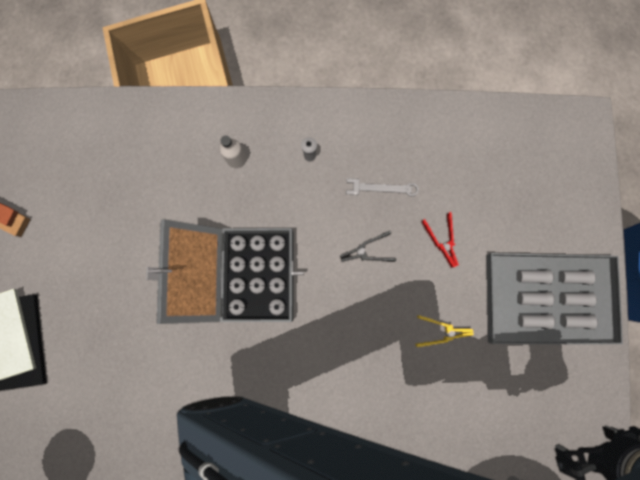

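View pics/scene0.png

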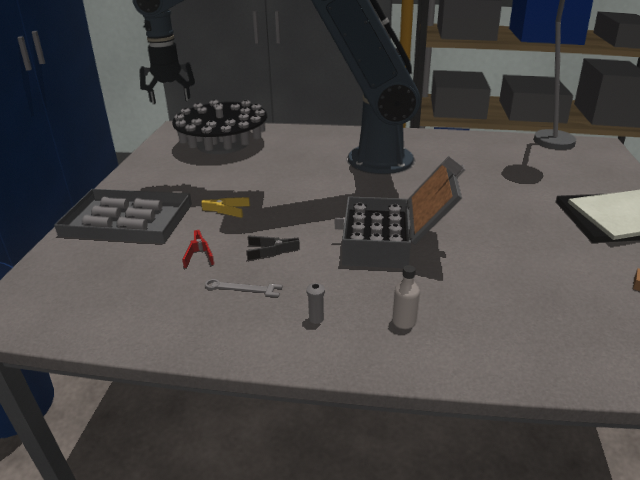

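The top view shows four clamp-shaped things:
- a dark grey/black one at top (368,247), scene (273,247)
- a red one at top (443,240)
- a yellow one at top (446,330)
- no other dark one, so the dark one fits "dark steel, rubber grips"

The open case, with its rack and cork-lined lid, is at top (225-293, 228-320). The grey tray at (555,298) is a look-alike. Next is an enlarged crop to confirm.

```bash
cat > h.py <<'E'
from station import manip
import numpy as np, cv2
def ray(n,uv):
    c=manip.camera_info(n); K=np.array([[c['fx'],0,c['cx']],[0,c['fy'],c['cy']],[0,0,1]])
    p=cv2.undistortPoints(np.array(uv,float).reshape(-1,1,2),K,np.array([c['k1'],0,0,0.]),None,None).reshape(-1,2)
    d=np.c_[p,np.ones(len(p))]@c['R']; return -c['R'].T@c['t'],d
def plane(n,uv,z):
    o,d=ray(n,uv); return o+d*((z-o[2])/d[:,2])[:,None]
def tri(uvt,uvs):
    a,da=ray('top',uvt); b,db=ray('scene',uvs); out=[]
    for x,y in zip(da,db):
        s=np.linalg.lstsq(np.c_[x,-y],b-a,rcond=None)[0]; p,q=a+x*s[0],b+y*s[1]; out.append(np.r_[(p+q)/2,np.linalg.norm(p-q)])
    return np.array(out)
def proj(n,X):
    c=manip.camera_info(n); K=np.array([[c['fx'],0,c['cx']],[0,c['fy'],c['cy']],[0,0,1]])
    return cv2.projectPoints(np.array(X,float).reshape(-1,1,3),cv2.Rodrigues(c['R'])[0],c['t'],K,np.array([c['k1'],0,0,0.]))[0].reshape(-1,2)
E
python3 - <<'E'
import cv2,numpy as np
t=cv2.imread('pics/top0.png');s=cv2.imread('pics/scene0.png')
a=cv2.resize(t[205:335,150:410],None,fx=3,fy=3,interpolation=cv2.INTER_CUBIC)
cv2.imwrite('pics/c1.png',a)
b=cv2.resize(s[150:280,235:475],None,fx=3.3,fy=3.3,interpolation=cv2.INTER_CUBIC)
b=cv2.convertScaleAbs(b,alpha=1.7,beta=10)
cv2.imwrite('pics/c2.png',b)
E
```

```text
(no output)
```

View pics/c1.png

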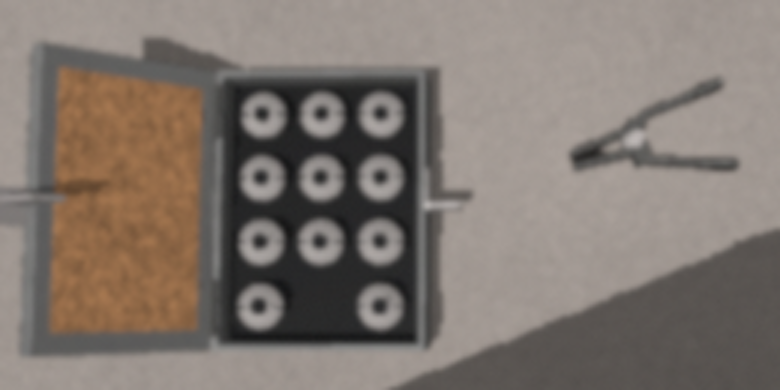

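View pics/c2.png

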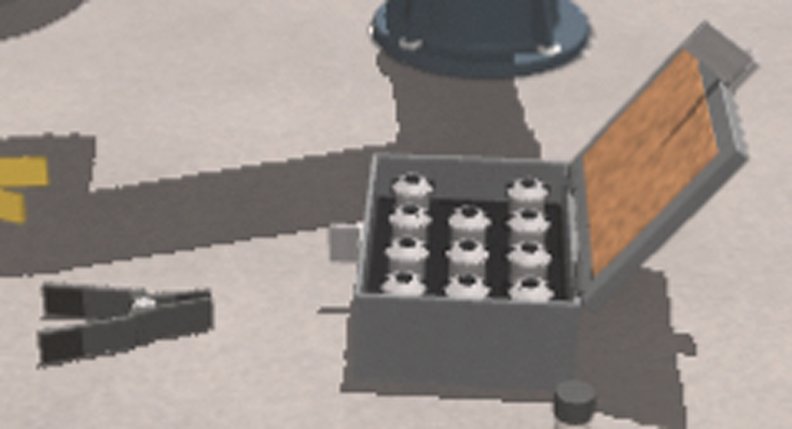

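The crop confirms the dark clamp, with its nose at top (342,258), pivot bolt at (361,251) and handle ends at (389,233) and (395,260). The case's rim corners and tab (at c1 (447,203)) are clear too.

Run:
```python
from h import *
f=lambda L:[(150+(u+.5)/3-.5,205+(v+.5)/3-.5) for u,v in L]
g=lambda L:[(235+(u+.5)/3.3-.5,150+(v+.5)/3.3-.5) for u,v in L]
np.set_printoptions(precision=4,suppress=True)
print('cams',ray('top',[(0,0)])[0],ray('scene',[(0,0)])[0])
R=plane('top',f([(218,70),(425,70),(425,346),(212,346)]),.07)
print('rim',R, R.mean(0), [np.linalg.norm(R[i]-R[i-1]) for i in range(4)])
# scene rim corners: front-near(-x,far) etc
S=plane('scene',g([(374,155),(572,163),(583,300),(357,295)]),.07);print('rim scene',S,S.mean(0))
print('tri corners',tri(f([(425,346),(425,70),(218,70)]),g([(374,155),(357,295),(583,300)])))
print('tab top',plane('top',f([(425,205),(470,203)]),.066))
# clamp
b=cv2.imread('pics/top0.png')[...,::-1].astype(int)
P=plane('top',f([(575,160),(634,137),(718,83),(736,164)]),.026);print('clamp nose,pivot,hA,hB',P)
print('nose-piv',np.linalg.norm(P[0]-P[1]), 'yaw',np.degrees(np.arctan2(*(P[0]-P[1])[[1,0]])))
print('clamp scene pivot', plane('scene',g([(145,303),(212,293)]),.026))
# lid edge corners
print('lid edge',tri(f([(42,42),(22,352)]),g([(745,150),(705,22)])))
# blobs
t=b[235:275,335:400].astype(np.uint8)
gray=t.max(2); m=(gray<105).astype(np.uint8)
n,l,s,c=cv2.connectedComponentsWithStats(m);i=1+np.argmax(s[1:,4]);
ys,xs=np.where(l==i);print(s[i],cv2.minAreaRect(np.c_[xs+335,ys+235].astype(np.float32)))
```

```text
cams [ 0.4282 -0.1378  1.0508] [1.5557 0.0285 0.7023]
rim [[ 0.5857  0.0872  0.07  ]
 [ 0.5888 -0.0631  0.07  ]
 [ 0.3925 -0.0691  0.07  ]
 [ 0.3883  0.0817  0.07  ]] [0.4888 0.0092 0.07  ] [np.float64(0.19751509706108278), np.float64(0.150318849731879), np.float64(0.1963603342566557), np.float64(0.15081736928065764)]
rim scene [[ 0.3937 -0.0699  0.07  ]
 [ 0.3903  0.0804  0.07  ]
 [ 0.5799  0.0866  0.07  ]
 [ 0.5902 -0.0634  0.07  ]] [0.4885 0.0084 0.07  ]
tri corners [[ 0.3926 -0.0695  0.0695  0.0009]
 [ 0.5889 -0.0633  0.0692  0.0005]
 [ 0.5852  0.0863  0.0735  0.0002]]
tab top [[ 0.4919 -0.0658  0.066 ]
 [ 0.494  -0.0979  0.066 ]]
clamp nose,pivot,hA,hB [[ 0.5305 -0.1736  0.026 ]
 [ 0.5486 -0.2173  0.026 ]
 [ 0.5908 -0.28    0.026 ]
 [ 0.53   -0.2935  0.026 ]]
nose-piv 0.04735605653399036 yaw 112.5699267056811
clamp scene pivot [[ 0.55   -0.219   0.026 ]
 [ 0.5318 -0.1736  0.026 ]]
lid edge [[0.5825 0.1768 0.1895 0.0025]
 [0.3857 0.1711 0.1899 0.0075]]
[  5   0  56  27 292] ((367.5, 248.0), (26.0, 55.0), 90.0)
```

Measurements, all consistent with the given sizes and heights:
- **Case:** centre (0.489, 0.009), yaw about 91.6°, with both views agreeing to 1-2 mm
- **Tab root:** (0.491, -0.066)
- **Lid:** free edge at y≈0.174, z≈0.190, which matches a=2.2
- **Clamp:** pivot (0.549, -0.217), yaw about 112.5°

I'll do the lid first, working from behind it at x≈0.553, which is 65 mm beside the tongue.

```bash
python3 -m jog '[[[35,50,6,9.1],[35,50,6,9.1],[35,50,6,9.1],[35,50,6,9.1],[35,50,6,9.1],[35,50,6,9.1],[35,50,6,9.1],[35,50,6,9.1]]]' 0 40; python3 -m jog '[[[9,56,0,0],[9,56,0,0],[9,56,0,0],[9,56,0,0],[9,56,0,0],[9,56,0,0],[9,56,0,0],[9,56,0,0]]]'
```

```text
t: 1.1
tcp_pos: [0.482, -0.1898, 0.4527]
tool_rot: [1.0, 0.016, -0.0, -0.0]
force: [0.8, -1.2, 0.7]
finger_gap: 0.002
t: 2.1
tcp_pos: [0.5532, 0.2582, 0.4523]
tool_rot: [1.0, 0.014, -0.0, 0.0]
force: [1.2, -1.2, 0.5]
finger_gap: -0.002
```

```bash
python3 -m jog '[[[0,-3,-16,0],[0,-3,-16,0],[0,-3,-16,0],[0,-3,-16,0],[0,-3,-16,0],[0,-3,-16,0],[0,-3,-16,0],[0,-3,-17,0]]]'; python3 -m jog '[[[0,-16,1,0],[0,-16,2,0],[0,-16,4,0],[0,-16,4,0],[0,-16,4,0],[0,-15,4,0],[0,-12,4,0],[0,-10,3,0]]]'
```

```text
t: 3.1
tcp_pos: [0.5533, 0.2321, 0.3227]
tool_rot: [1.0, 0.014, 0.0, -0.0]
force: [-0.4, 0.4, 0.2]
finger_gap: 0.001
t: 4.1
tcp_pos: [0.5549, 0.1144, 0.3541]
tool_rot: [1.0, 0.014, 0.005, -0.0]
force: [1.3, 1.6, 8.5]
finger_gap: 0.001
```

Run:
```python
from h import *
s=manip.snapshot('scene')[...,::-1]; print(manip.sense()['force'],manip.sense()['tcp_pos'])
b=cv2.resize(s[90:280,300:500],None,fx=3,fy=3,interpolation=cv2.INTER_CUBIC)
cv2.imwrite('pics/l1.png',cv2.convertScaleAbs(b,alpha=1.6,beta=10))
```

```text
[-0.96662677  1.08476046 14.81816196] [0.5549011  0.11331768 0.35416726]
```

View pics/l1.png

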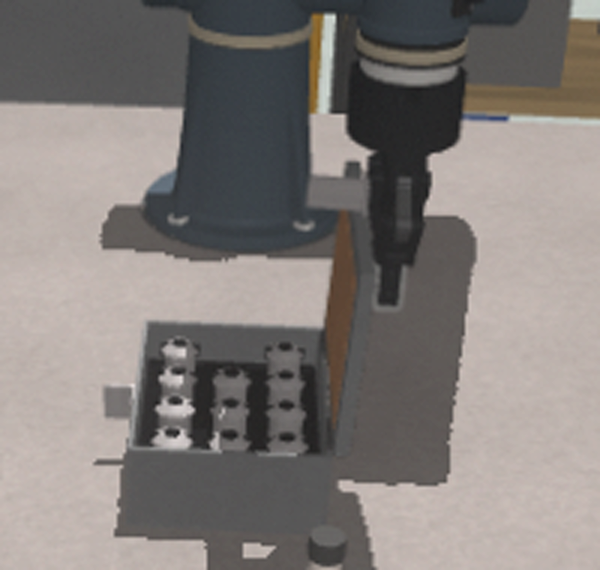

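The lid is close to upright. The finger's wider knuckle sits on the lid's top corner, hence the 15 N upward force. I'll lift so only the slim tip pushes, then go on past upright.

```bash
python3 -m jog '[[[0,0,10,0],[0,0,10,0],[0,-4,3,0],[0,-6,0,0],[0,-6,0,0],[0,-6,0,0],[0,-6,0,0],[0,-6,0,0]]]'
```

```text
t: 5.15
tcp_pos: [0.5532, 0.0808, 0.3725]
tool_rot: [1.0, 0.014, -0.0, 0.0]
force: [0.4, 0.2, -0.0]
finger_gap: 0.002
```

```bash
python3 -m jog '[[[0,-6,0,0],[0,-6,0,0],[0,0,0,0],[0,0,0,0],[0,0,0,0],[0,0,0,0],[0,0,0,0],[0,0,0,0]]]'
python3 - <<'E'
from h import *
s=manip.snapshot('scene')[...,::-1]; print(manip.sense()['force'],manip.sense()['tcp_pos'])
b=cv2.resize(s[90:280,300:500],None,fx=3,fy=3,interpolation=cv2.INTER_CUBIC)
cv2.imwrite('pics/l2.png',cv2.convertScaleAbs(b,alpha=1.6,beta=10))
E
```

```text
t: 6.15
tcp_pos: [0.5532, 0.0694, 0.3727]
tool_rot: [1.0, 0.014, 0.0, -0.0]
force: [0.7, 0.7, -0.5]
finger_gap: -0.002
[-0.47479688  0.00432997  0.54023103] [0.55324445 0.06935577 0.37271219]
```

View pics/l2.png

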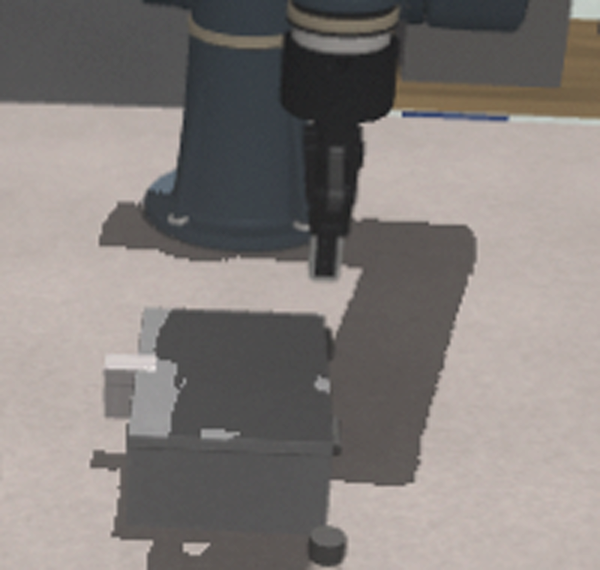

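The lid is shut. Next is the clamp: the grip point works out at (0.558, -0.268), with the tool yaw at 22.5°.

```bash
python3 -m jog '[[[1,-42,0,2.6],[1,-42,0,2.6],[1,-42,0,2.6],[1,-42,0,2.6],[1,-42,-20,2.6],[0,-42,-20,2.6],[0,-42,-20,2.6],[0,-43,-20,2.5]]]' 100 50
python3 - <<'E'
from h import *
t=manip.snapshot('top')[...,::-1]
cv2.imwrite('pics/t1.png',cv2.resize(t[195:335,210:420],None,fx=3.5,fy=3.5,interpolation=cv2.INTER_CUBIC))
E
```

```text
t: 7.2
tcp_pos: [0.5582, -0.2691, 0.2921]
tool_rot: [0.981, 0.194, 0.0, 0.0]
force: [0.9, -0.3, -1.0]
finger_gap: 0.995
```

View pics/t1.png

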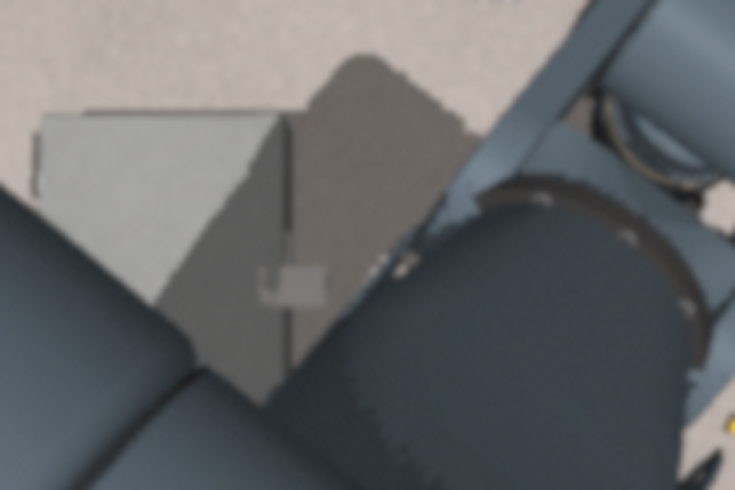

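```bash
python3 -m jog '[[[0,0,-20,0],[0,0,-20,0],[0,0,-20,0],[0,0,-20,0],[0,0,-15,0],[0,0,-12,0],[0,0,-8,0],[0,0,-2,0]]]'; python3 -m jog '[[[0,0,0,0],[0,0,0,0],[0,0,0,0],[0,0,0,0],[0,0,0,0],[0,0,0,0],[0,0,0,0],[0,0,0,0]]]' 0 50
python3 - <<'E'
from h import *
f=lambda L:[(210+(u+.5)/3.5-.5,195+(v+.5)/3.5-.5) for u,v in L]
print(plane('top',f([(290,286),(327,286)]),.079), plane('top',f([(289,113)]),.082))
E
```

```text
t: 8.25
tcp_pos: [0.5582, -0.2677, 0.1753]
tool_rot: [0.981, 0.193, -0.0, -0.0]
force: [-0.8, -0.2, -0.1]
finger_gap: 1.0
t: 9.25
tcp_pos: [0.5612, -0.2683, 0.1797]
tool_rot: [0.981, 0.192, 0.005, 0.003]
force: [4.3, 3.0, 13.0]
finger_gap: 0.39
[[ 0.48399293 -0.06942203  0.079     ]
 [ 0.48451016 -0.09174745  0.079     ]] [[ 0.58917565 -0.06578235  0.082     ]]
```

The grip holds the jaws fully open (33 mm), and the 13 N upward force is the fingertips touching the bench. I'll lift, turn to the case's yaw and stop 36 mm short of the tabs to look.

```bash
python3 -m jog '[[[0,0,24,0],[0,0,23,0],[-10,7,0,-3.4],[-10,7,0,-3.4],[-10,7,0,-3.4],[-10,7,0,-3.5],[-10,7,0,-3.5],[-9,8,0,-3.5]]]'; python3 -m jog '[[[0,0,0,0],[0,0,0,0],[0,0,0,0],[0,0,0,0],[0,0,0,0],[0,0,0,0],[0,0,0,0],[0,0,0,0]]]'
python3 - <<'E'
from h import *
s=manip.snapshot('scene')[...,::-1]
b=cv2.resize(s[170:280,230:370],None,fx=5,fy=5,interpolation=cv2.INTER_CUBIC)
cv2.imwrite('pics/s3.png',cv2.convertScaleAbs(b,alpha=1.8,beta=10))
g=lambda L:[(235+(u+.5)/3.3-.5,150+(v+.5)/3.3-.5) for u,v in L]
print('tab face top at z66',plane('scene',g([(330,226)]),.066),'bottom z36',plane('scene',g([(330,260)]),.036))
E
```

```text
t: 10.25
tcp_pos: [0.499, -0.2246, 0.2232]
tool_rot: [1.0, 0.013, 0.0, 0.0]
force: [1.4, -0.6, -1.4]
finger_gap: 0.385
t: 11.25
tcp_pos: [0.4993, -0.2247, 0.2227]
tool_rot: [1.0, 0.014, 0.0, 0.0]
force: [0.8, -0.1, -0.3]
finger_gap: 0.387
tab face top at z66 [[ 0.49594984 -0.09221557  0.066     ]] bottom z36 [[ 0.49398374 -0.09250175  0.036     ]]
```

View pics/s3.png

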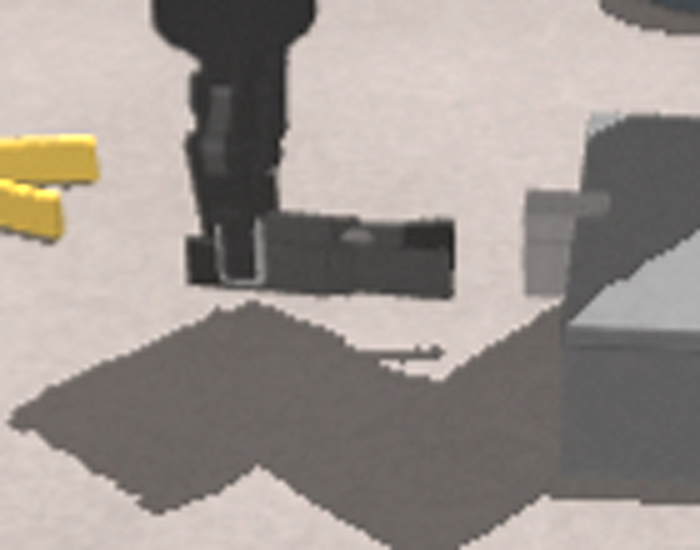

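Run:
```python
from h import *
np.set_printoptions(precision=4,suppress=True)
g=lambda L:[(230+(u+.5)/5-.5,170+(v+.5)/5-.5) for u,v in L]
def px(uv,x):
    o,d=ray('scene',g([uv])); d=d[0]; return o+d*(x-o[0])/d[0]
for n,uv,x in [('nose bot',(453,297),.511),('nose bot',(453,297),.516),('nose top',(453,246),.511),('handle end bot',(187,283),.516),('handle end top',(187,236),.516),('tab tip bot',(525,295),.495),('tab tip top(case)',(525,242),.495),('tongue tip top',(525,190),.4965)]: print(n,x,px(uv,x))
```

```text
nose bot 0.511 [ 0.511  -0.1251  0.0428]
nose bot 0.516 [ 0.516  -0.1244  0.0459]
nose top 0.511 [ 0.511  -0.1246  0.071 ]
handle end bot 0.516 [ 0.516  -0.2533  0.0451]
handle end top 0.516 [ 0.516  -0.2513  0.0715]
tab tip bot 0.495 [ 0.495  -0.0925  0.0362]
tab tip top(case) 0.495 [ 0.495  -0.0924  0.0658]
tongue tip top 0.4965 [ 0.4965 -0.0922  0.095 ]
```

The case's tab face is at x=0.495, so the pair's middle is x≈0.4905. The nose is level and about 6 mm too high, and its tip is 59 mm from the case front. I'll lower 6 mm and push on.

```bash
python3 -m jog '[[[0,0,-6,0],[0,0,0,0],[0,8,0,0],[-1,9,0,0],[0,9,0,0],[0,9,0,0],[-1,9,0,0],[0,9,0,0]]]';  python3 -m jog '[[[0,1,0,0],[0,1,0,0],[0,1,0,0],[0,1,0,0],[0,0,0,0],[0,0,0,0],[0,0,0,0],[0,0,0,0]]]'
```

```text
t: 12.3
tcp_pos: [0.4967, -0.1713, 0.2167]
tool_rot: [1.0, 0.015, -0.001, 0.0]
force: [-5.6, -5.7, -1.0]
finger_gap: 0.383
t: 13.3
tcp_pos: [0.4967, -0.168, 0.2166]
tool_rot: [1.0, 0.015, -0.001, 0.0]
force: [-4.1, -4.7, -0.3]
finger_gap: 0.384
```

Run:
```python
from h import *
s=manip.snapshot('scene')[...,::-1]; print(manip.sense()['force'])
b=cv2.resize(s[170:270,250:370],None,fx=5.5,fy=5.5,interpolation=cv2.INTER_CUBIC)
cv2.imwrite('pics/s4.png',cv2.convertScaleAbs(b,alpha=1.8,beta=10))
```

```text
[-4.16482821 -4.36016237 -1.26734417]
```

View pics/s4.png

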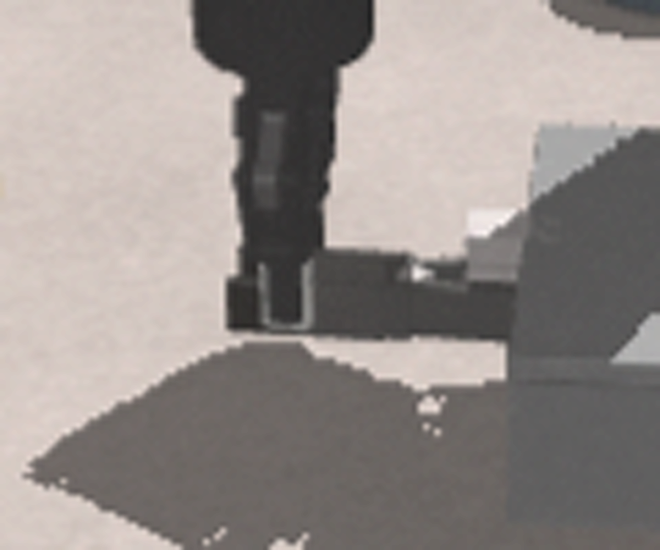

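```bash
python3 - <<'E'
from h import *
np.set_printoptions(precision=4,suppress=True)
g=lambda L:[(250+(u+.5)/5.5-.5,170+(v+.5)/5.5-.5) for u,v in L]
def px(uv,x):
    o,d=ray('scene',g([uv])); d=d[0]; return o+d*(x-o[0])/d[0]
for n,uv in [('handle bot',(227,328)),('handle top',(227,277)),('near nose bot',(500,340))]: print(n,px(uv,.514 if 'h' in n[:1] else .508))
E
python3 -m jog '[[[1,1,0,0],[1,1,0,0],[0,1,0,0],[0,1,0,0],[0,1,0,0],[0,0,0,0],[0,0,0,0],[0,0,0,0]]]'
```

```text
handle bot [ 0.514  -0.1956  0.0392]
handle top [ 0.514  -0.1944  0.0652]
near nose bot [ 0.508  -0.0769  0.0374]
t: 14.35
tcp_pos: [0.4986, -0.1666, 0.217]
tool_rot: [1.0, 0.016, -0.001, 0.004]
force: [-11.1, -20.3, -0.6]
finger_gap: 0.381
```

```bash
python3 -m jog '[[[-1,0,0,0],[-1,-1,0,0],[-1,-1,0,0],[-1,0,0,0],[0,0,0,0],[0,0,0,0],[0,0,0,0],[0,0,0,0]]]'; python3 -m jog '[[[-1,0,0,0],[-1,0,0,0],[-1,0,0,0],[0,0,0,0],[0,0,0,0],[0,0,0,0],[0,0,0,0],[0,0,0,0]]]'
```

```text
t: 15.35
tcp_pos: [0.4963, -0.1671, 0.2171]
tool_rot: [1.0, 0.014, 0.002, 0.003]
force: [-3.1, -9.5, -2.5]
finger_gap: 0.375
t: 16.35
tcp_pos: [0.4947, -0.167, 0.2175]
tool_rot: [1.0, 0.013, 0.004, 0.003]
force: [2.1, -8.5, -2.4]
finger_gap: 0.384
```

The noses meet the case (20 N, now 8.5 N), and the sideways force is near zero. Letting go gradually.

```bash
python3 -m jog '[[[0,0,0,0],[0,0,0,0],[0,0,0,0],[0,0,0,0],[0,0,0,0],[0,0,0,0],[0,0,0,0],[0,0,0,0]]]' 50; python3 -m jog '[[[0,0,0,0],[0,0,0,0],[0,0,0,0],[0,0,0,0],[0,0,0,0],[0,0,0,0],[0,0,0,0],[0,0,0,0]]]' 75
python3 - <<'E'
from h import *
s=manip.snapshot('scene')[...,::-1]; print(manip.sense()['force'])
b=cv2.resize(s[170:270,250:370],None,fx=5.5,fy=5.5,interpolation=cv2.INTER_CUBIC)
cv2.imwrite('pics/s5.png',cv2.convertScaleAbs(b,alpha=1.8,beta=10))
E
```

```text
t: 17.35
tcp_pos: [0.4936, -0.1665, 0.2173]
tool_rot: [1.0, 0.013, 0.002, 0.002]
force: [-0.9, -7.5, -1.1]
finger_gap: 0.498
t: 18.35
tcp_pos: [0.4923, -0.1647, 0.2167]
tool_rot: [1.0, 0.014, 0.0, 0.0]
force: [-0.1, 0.6, 0.2]
finger_gap: 0.756
[-0.44844045 -0.13960209  0.32350699]
```

View pics/s5.png

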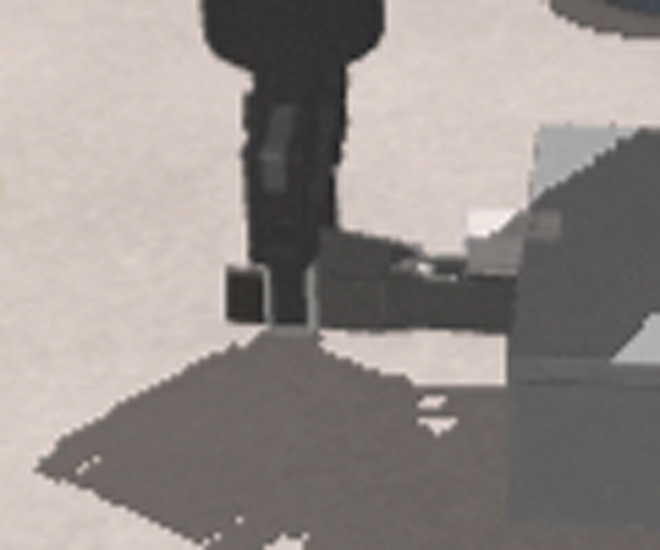

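The clamp is clipped on and level, and the gripper feels zero force. I'll open further and retreat straight up.

```bash
python3 -m jog '[[[0,0,0,0],[-1,0,0,0],[-1,0,0,0],[-1,0,0,0],[0,0,0,0],[0,0,3,0],[0,0,5,0],[0,0,8,0]]]' 100; python3 -m jog '[[[0,0,20,0],[0,0,20,0],[0,-30,20,0],[0,-45,20,0],[0,-50,20,0],[0,-50,20,0],[0,-50,20,0],[0,-50,20,0]]]';python3 -m jog '[[[-30,-50,0,0],[-30,-50,0,0],[-30,-50,0,0],[-30,-50,0,0],[0,0,0,0],[0,0,0,0],[0,0,0,0],[0,0,0,0]]]'
python3 - <<'E'
from h import *
t=manip.snapshot('top')[...,::-1];s=manip.snapshot('scene')[...,::-1]
a=cv2.resize(t[210:330,200:360],(640,480),interpolation=cv2.INTER_CUBIC)
b=cv2.resize(s[170:270,270:430],(0,0),fx=4,fy=4,interpolation=cv2.INTER_CUBIC)
b=cv2.convertScaleAbs(b,alpha=1.7,beta=10)
o=np.vstack([a[100:300],b]); cv2.imwrite('pics/f.png',o)
E
```

```text
t: 19.4
tcp_pos: [0.4892, -0.1647, 0.2331]
tool_rot: [1.0, 0.014, -0.0, -0.0]
force: [-0.3, 0.4, 1.2]
finger_gap: 0.998
t: 20.4
tcp_pos: [0.4888, -0.441, 0.3941]
tool_rot: [1.0, 0.014, 0.0, 0.0]
force: [0.2, -0.9, 0.6]
finger_gap: 0.995
t: 21.4
tcp_pos: [0.3704, -0.6385, 0.393]
tool_rot: [1.0, 0.015, 0.0, -0.0]
force: [0.7, -0.2, -0.2]
finger_gap: 1.004
```

View pics/f.png

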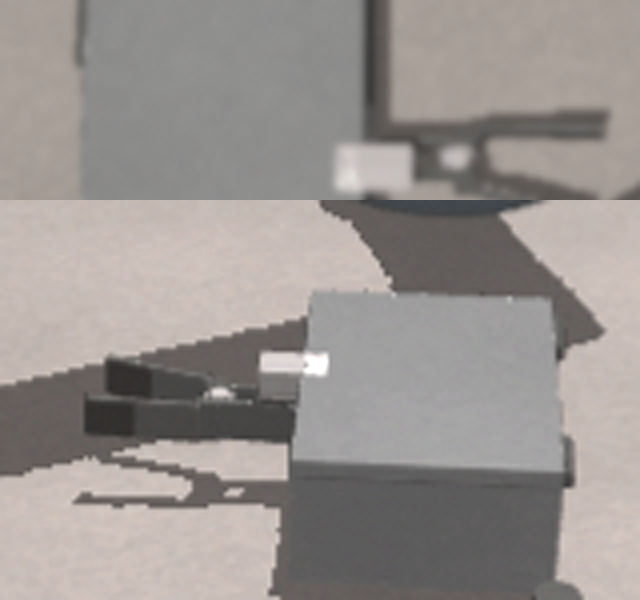

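Run:
```python
from h import *
np.set_printoptions(precision=4,suppress=True)
t=manip.snapshot('top')[...,::-1]
f=lambda L:[(200+(u+.5)/4-.5,235+(v+.5)/4-.5) for u,v in L]
print('pivot, fixed handle end',plane('top',f([(456,157),(608,122)]),.065))
c=cv2.resize(t[240:310,270:370],None,fx=7,fy=7,interpolation=cv2.INTER_CUBIC);cv2.imwrite('pics/f2.png',cv2.convertScaleAbs(c,alpha=1.3))
```

```text
pivot, fixed handle end [[ 0.4911 -0.1135  0.065 ]
 [ 0.5117 -0.1946  0.065 ]]
```

View pics/f2.png

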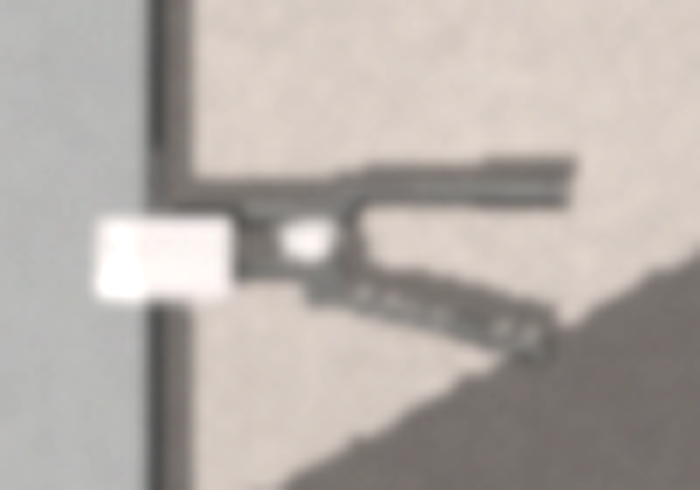

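```bash
python3 -c "
from station import manip
print(manip.sign_off(), manip.sense()['t'])"
```

```text
the job is handed in; nothing more can be done
the job is handed in; nothing more can be done
```

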